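# Snap the router accessory case shut and lock it

## Task

Shut the grey accessory case: its lid is only resting on its catches. Press the plain end of the lid down first and then the end with the pull lip, each until it has snapped past its catch and will go no further, and then keep a steady push of about 20 N on it for half a second to be sure that it is home, never ramming it (80 N would crack it). Then slide the black lock bar by its grip all the way to its end stop, so that its tabs cover the lid's lugs, and leave the other things on the bench where they are.

Things in the scene. Friction and masses are not known exactly. Their poses are not given: they have to be found in the camera images.
- case: Grey tub 100 x 180 mm (x, y), rim 72 mm above the bench, fixed, on a plywood base 165 x 240 x 12 mm. Origin on the bench under the tub's centre; y along the tub's length towards the lid's pull lip; x points away from the lock bar. A sprung catch inside each end wall holds the lid up until about 8 to 15 N presses that end past it with a snap.
- lid: Loose grey lid on the case: panel 112 x 192 x 8 mm, plug below it, pull lip 56 mm wide and 27 mm long at its +y end, lugs 20 mm wide (y = -50, +50 mm) jutting 17 mm from its -x edge. Origin: centre of the panel's underside, axes as the case's. Its top starts 92 mm above the bench; home, each end's top is at 80 to 84 mm, set by hidden packing: a different level at each end, to be felt.
- plain_end (a point): Point on the lid's flat top near its plain end, on the centre line, 70 mm from the lid's centre towards -y: where to press first.
- lip_end (a point): Point on the lid's flat top near the end with the pull lip, on the centre line, 70 mm from the lid's centre towards +y: where to press second.
- lock_grip (a point): Top centre of the lock bar's upright black grip: 18 mm thick (case x), 24 mm wide (case y), top 135 mm above the bench, upper 37 mm free. It is 86 mm from the case's centre on its -x side, midway between the bar's two tabs (50 mm each way, tops 96 mm above the bench). The tabs pass about 2 mm above the lugs of a seated lid and jam on a lug that stands higher.
- lock (a joint): Travel of the lock bar towards the case's +y, in m: about 0 to 0.008 unlocked (start), 0.040 at its end stop (locked). Friction about 3 N.
- glue: White glue bottle, 56 mm across, 160 mm tall, standing behind the case; origin under its centre. To be left alone.
- offcut: Wooden offcut 60 x 140 x 32 mm lying behind the case; origin at the centre of its underside. To be left alone.
- sanding_block: Cork sanding block 65 x 115 x 28 mm lying in front of the case to the left; origin at the centre of its underside. To be left alone.
- screw_jar: Glass jar of 72 mm diameter, 90 mm tall, to the right; origin under its centre. To be left alone.

How it is judged:
By the outcome, as a careful person would: the job done as asked, in the order asked, and still so for the second after the job is handed in, with the robot touching nothing.
It also fails if it takes over 58 s, if anything falls off the work surface, if the arm or the gripper's body presses on something with over 40 N, if the wrist force passes 120 N, or if a joint passes its speed limit or range.

## Robot

A 6-joint arm with a two-finger parallel gripper is mounted at the origin on the work surface. World frame = base frame: x ahead of the robot, y to its left, z up, the work surface at z = 0. Lengths are in mm, angles in rad, forces in N, time in s.
With the tool pointing down it reaches from about 350 to 875 mm from the base axis. Payload 4.2 kg.
Tool frame: the origin (TCP) lies midway between the tips of the shut fingers; the grasp point (between the pads) lies 19 mm behind it; z points along the fingers, y is the direction in which the jaws open and shut (so a half turn about z gives the same grasp; the last joint's range is limited). The gripper opens to 85 mm and grips with 20 to 120 N. Pads are 22 mm wide; open, the fingers measure 114 mm over their backs; the gripper's body (76 mm by 85 mm) begins 54 mm behind the grasp point. The pads swing forward as they close: fully open they stand 13 mm farther back than shut.
Start: joints at [1.469, 0.385, 0.008, 0, -1.194, -0.259], TCP at [220.606, 584.75, 231.312] pointing down, gripper open.
Joint ranges: [-3.14, 3.14], [-1.21, 2.06], [-1.07, 1.41], [-3.16, 2.05], [-2.99, -0.16], [-3.1, 3.1]. Speed limits (rad/s): [2.79, 2.79, 3.14, 3.14, 3.14, 3.14].

## Interface

Orientations are given as a unit quaternion [x, y, z, w].
In Python, from bench import read_state, get_image, job_done, search_frame, regions_of gives the robot as it stands.
- The arm moves only by the tool servo_tool, never from a script. Its arguments are lists of equal length, an entry for each row: "turn": the turn, a rotation vector about the world's x, y, z in rad, a list of three; "dp": the shift along the world's x, y, z in m, a list of three; "fingers": the finger opening in m, from 0 to 0.0854. In form: {"turn": [[rx, ry, rz], ...], "dp": [[tx, ty, tz], ...], "fingers": [fingers, ...]}. A call has exactly 5 rows; each row shifts and turns the pose as measured when the row begins; what a row does not reach is not made up. A row lasts 1/8 s, in which the tool goes at most 62.5 mm and 10.7 degrees, less where a joint would pass 70% of its speed; a pose out of reach is approached as far as the arm can. A call is refused whole if a number of a shift passes 0.0625 or a number of a turn 0.188, either way. A call with a gripper value outside its range is refused whole. The fingers move at their own pace and stop on an object; the grip force is fixed at half the most. Time passes only in rows, so rows that do not move let the fingers close, or fill a call up. It gives the time, the measured TCP pose, the force and the opening at its end, in the units of the state.
- read_state(): the state, without advancing time (a new reading comes with each control period).
- get_image(name): name is "scene" or "top"; returns a dict with "img" (384x512x3 uint8, red, green, blue), "vfov" (degrees; the focal length in pixels is half the picture's height over the tangent of half this angle, whatever the lens; pixels are square), "cx", "cy" (the principal point, pixels), "world_from_camera" (4x4, takes a point from camera to world coordinates). Camera axes: x right, y down, z forward; pixel columns grow to the right and rows downward; lengths in mm; the calibration is good to about 2 mm. A picture is of the moment at which its call begins. There is no depth.
- job_done(): hands the job in, once; it reports no verdict.
Trained networks look in the newest picture that a camera, given by its name, has taken for a name from the list of things; names that differ only in an ending like _2 or _b are one class to them, and where a whole thing is asked for, a point or a joint stands for the part that bears it (a point fixed in the world has none). Each returns a list of dicts, best first, with "score" (0 to 1); they miss things now and then, are a little off and sometimes report something else, mostly with a low value. They report only what shows in the picture. A call takes as long as a camera call.
- search_frame(query, camera): "box" ([left, top, width, height] in pixels, round what is visible of it).
- regions_of(query, camera): "region" (384x512 bool, what is visible of it) and "box" ([left, top, width, height] in pixels, round what is visible of it).
The state is a dict: "clock": time; "joints": joint angles; "joint_vel": joint speeds; "joint_efforts": joint torques, N m; "position": TCP position; "ee_rot": TCP orientation; "contact_force": force on the tool from outside, world axes, zero at the start; "wrist_torque": the same for the moment, N m; "gripper_width": finger opening in mm.
Only numpy, scipy, OpenCV 4.12 (cv2) and the standard library are available. Lean on these libraries where they do the work, as an engineer would, in place of code of your own. Each camera call takes 0.05 s, during which the arm holds its last target. There are 200 camera calls.

## Working session

There is one attempt and no reset: what is moved stays moved. The work goes in short steps, Python scripts to look and compute and a tool call to move; the robot and the scene stay as the last step left them, time stands still between calls to the robot, and variables do not carry over. Pictures are saved under pics/ and viewed, about 8 in all and at most 12, crops included, and the job is handed in when it is done.

Besides the shell and the picture viewer there is one more tool, called after "Emit:" as name(argument=value, ...), one argument or row to a line, values as JSON. servo_tool: Moves the arm, as the interface text tells. Its arguments: {"type":"object","properties":{"turn":{"type":"array","items":{"type":"array","items":{"type":"number"}}},"dp":{"type":"array","items":{"type":"array","items":{"type":"number"}}},"fingers":{"type":"array","items":{"type":"number"}}},"required":["turn","dp","fingers"]}

```bash
ls; mkdir -p pics
python3 - <<'E'
from bench import *
import cv2,numpy as np,pickle
s=read_state();print(s)
d={}
for n in("scene","top"):
    g=get_image(n);d[n]=g;cv2.imwrite(f"pics/{n}0.png",g["img"][:,:,::-1])
    print(n,g["vfov"],g["cx"],g["cy"],np.round(g["world_from_camera"],4).tolist())
    for q in("case","lid","lock_grip","glue","offcut","screw_jar","sanding_block"):
        r=search_frame(q,n);print(q,[(np.round(x["box"]).tolist(),round(x["score"],2)) for x in r[:2]])
pickle.dump(d,open("d.pkl","wb"))
E
```

```text
pics
{'clock': 0.0, 'joints': array([ 1.46857098e+00,  3.85549095e-01,  6.64194212e-03, -5.10897256e-04,
       -1.19398552e+00, -2.58639591e-01]), 'joint_vel': array([ 0.00143828,  0.00180481, -0.00089512, -0.00271897,  0.00141006,
        0.0002135 ]), 'joint_efforts': array([ 5.63470658e-04, -3.92281079e+01,  1.88400882e+01,  4.18611601e+00,
       -4.57308037e-03,  1.80741907e-06]), 'position': array([220.42781553, 584.22385888, 230.23061971]), 'ee_rot': array([ 9.83748691e-01, -1.79547648e-01, -1.54811805e-04,  1.06351673e-03]), 'contact_force': array([ 0.53693912, -0.40697325, -1.14143667]), 'wrist_torque': array([ 0.02715998, -0.00287537, -0.01721187]), 'gripper_width': 85.38600595666331}
scene 53.32176832334088 252.8074457548728 190.92377549016118 [[0.8927, 0.3455, -0.2894, 915.8428], [0.4504, -0.7054, 0.5473, -737.8109], [-0.0151, -0.6189, -0.7853, 1020.1294], [0.0, 0.0, 0.0, 1.0]]
case [([232.0, 146.0, 69.0, 62.0], 0.64)]
lid [([241.0, 139.0, 58.0, 47.0], 0.85)]
lock_grip [([231.0, 151.0, 28.0, 33.0], 0.74)]
glue [([300.0, 173.0, 20.0, 44.0], 0.88)]
offcut [([299.0, 161.0, 33.0, 34.0], 0.79)]
screw_jar [([224.0, 285.0, 29.0, 36.0], 0.8)]
sanding_block [([236.0, 128.0, 37.0, 23.0], 0.89)]
top 46.651481971721026 251.1148393272165 196.12857840244118 [[0.0042, -0.9967, 0.0812, 468.3611], [-1.0, -0.0045, -0.0029, -82.9567], [0.0033, -0.0812, -0.9967, 1342.5806], [0.0, 0.0, 0.0, 1.0]]
case [([165.0, 180.0, 85.0, 51.0], 0.74)]
lid [([158.0, 173.0, 83.0, 51.0], 0.89)]
lock_grip [([191.0, 215.0, 52.0, 16.0], 0.59), ([163.0, 180.0, 85.0, 50.0], 0.53)]
glue [([216.0, 130.0, 22.0, 24.0], 0.6)]
offcut [([166.0, 139.0, 48.0, 25.0], 0.56)]
screw_jar [([346.0, 145.0, 27.0, 28.0], 0.57)]
sanding_block [([143.0, 229.0, 41.0, 34.0], 0.98)]
```

Run:
```python
import cv2,numpy as np
a=cv2.imread("pics/top0.png")[110:290,110:390]
cv2.imwrite("pics/a.png",cv2.resize(a[:,:170],None,fx=4.6,fy=3.3*0+3.3,interpolation=2) if 0 else cv2.resize(a[:170,:160],None,fx=3.5,fy=3.5,interpolation=2))
b=cv2.imread("pics/scene0.png")[110:240,200:360]
cv2.imwrite("pics/b.png",cv2.resize(b,None,fx=4.5,fy=4.5,interpolation=2))
```

```text
(no output)
```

View pics/a.png

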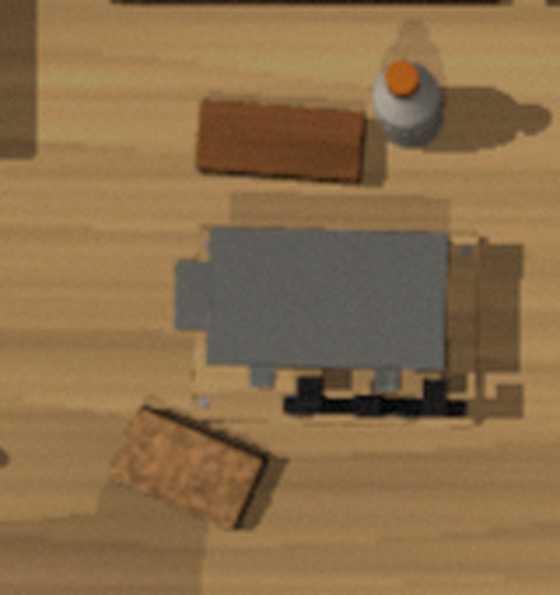

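View pics/b.png

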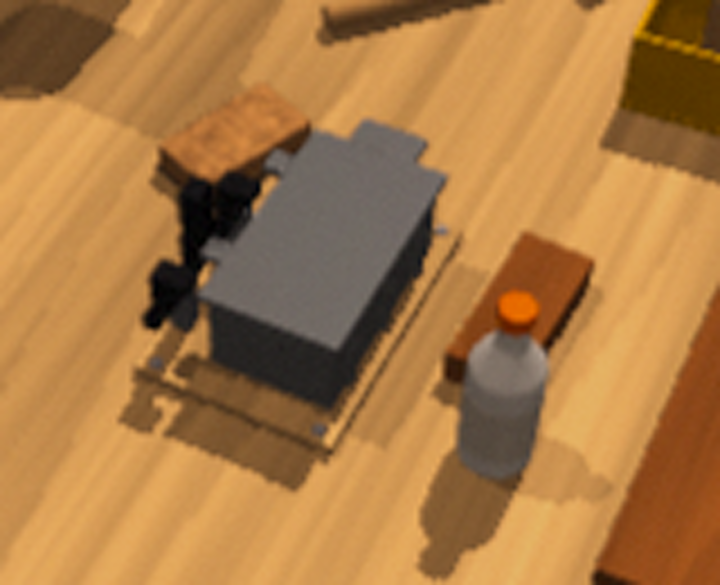

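The top view shows the lid with its corners at crop pixels (208,228), (447,233), (444,370) and (207,364). The lip is on the left (world +y), and the lock bar is on the robot's side with its grip near (370,405). The scene view agrees with this.

```bash
cat > h.py <<'E'
import numpy as np,cv2
def ray(g,u,v,z):
    f=192/np.tan(np.radians(g["vfov"]/2));T=np.array(g["world_from_camera"])
    d=T[:3,:3]@[(u-g["cx"])/f,(v-g["cy"])/f,1];o=T[:3,3]
    return o+d*(z-o[2])/d[2]
def proj(g,p):
    f=192/np.tan(np.radians(g["vfov"]/2));T=np.array(g["world_from_camera"])
    c=T[:3,:3].T@(np.array(p)-T[:3,3]);return np.array([g["cx"]+f*c[0]/c[2],g["cy"]+f*c[1]/c[2]])
E
python3 - <<'E'
from h import *
from bench import *
import pickle
d=pickle.load(open("d.pkl","rb"));g=d["top"]
P=np.array([ray(g,u/3.5+110-.36,v/3.5+110-.36,92) for u,v in [(208,228),(447,233),(444,370),(207,364)]])
print(np.round(P,1),P.mean(0),[np.linalg.norm(P[i]-P[i-1]).round(1) for i in range(4)])
for n in("top","scene"):
  for q,z in(("lid",92),("lock_grip",135)):
    get_image(n)
    for r in regions_of(q,n)[:1]:
        m=r["region"].astype(np.uint8);print(n,q,r["score"],m.sum(),r["box"])
        if q=="lid":
            mm=cv2.morphologyEx(m,cv2.MORPH_OPEN,np.ones((27,27)))
            c=max(cv2.findContours(mm if mm.any() else m,0,1)[0],key=len)[:,0]
            W=np.array([ray(d[n],*p,z)[:2] for p in c],np.float32);print("rect",cv2.minAreaRect(W))
# dark pixels in the scene/top: grip
c=P.mean(0);
e=(P[0]-P[1]+P[3]-P[2])[:2];e/=np.linalg.norm(e);ex=np.array([e[1],-e[0]])
print("yaxis",e,ex,np.degrees(np.arctan2(-e[0],e[1])))
for n in("top","scene"):
    im=d[n]["img"].max(2);
    gp=np.append(c[:2]-86*ex,135);print(n,"nominal grip at joint mid px",proj(d[n],gp), proj(d[n],gp-[*(40*e),0]), "lid c",proj(d[n],c))
for u,v in [(370,405)]: print("grip",ray(g,u/3.5+110-.36,v/3.5+110-.36,135))
for v in [(311,385),(435,388)]: print("tab",ray(g,v[0]/3.5+110-.36,v[1]/3.5+110-.36,96))
b=d["scene"]
for v in [(197,190),(165,275),(237,187)]: print("scene",[ray(b,v[0]/4.5+200-.4,v[1]/4.5+110-.4,z).round(1) for z in(96,135)])
for v in [(204,292),(336,347),(444,180),(316,133)]: print("scene lid",ray(b,v[0]/4.5+200-.4,v[1]/4.5+110-.4,92).round(1))
E
```

```text
[[629.8 145.6  92. ]
 [626.6 -47.5  92. ]
 [515.9 -45.8  92. ]
 [519.9 144.3  92. ]] [573.07963778  49.14497075  92.        ] [np.float64(109.9), np.float64(193.1), np.float64(110.7), np.float64(190.1)]
top lid 0.96 2879 [159.9, 173.5, 80.1, 47.3]
rect ((573.053466796875, 50.49653625488281), (107.43873596191406, 189.30064392089844), 0.2483035922050476)
top lock_grip 0.56 376 [191.5, 217.8, 51.1, 13.1]
scene lid 0.68 1751 [244.6, 135.4, 55.7, 51.6]
rect ((570.5687866210938, 66.75299072265625), (95.79969787597656, 131.69699096679688), 25.897661209106445)
scene lock_grip 0.67 341 [233.4, 149.6, 25.2, 33.7]
yaxis [0.01869835 0.99982517] [ 0.99982517 -0.01869835] -1.0713987760167247
top nominal grip at joint mid px [200.26102197 225.25952408] [215.04294516 225.59946293] lid c [202.93039333 194.92760247]
scene nominal grip at joint mid px [248.45544054 143.04627592] [242.56670468 150.89927392] lid c [271.77852112 160.80407144]
grip [487.01233318   9.92494314 135.        ]
tab [503.35750729  60.21212624  96.        ]
tab [501.38836618 -38.84355933  96.        ]
scene [array([471.9,  41.1,  96. ]), array([490.6,   8.3, 135. ])]
scene [array([490.3, -43.4,  96. ]), array([508.3, -72.7, 135. ])]
scene [array([497.2,  56.9,  96. ]), array([514.9,  23.4, 135. ])]
scene lid [521.  -42.3  92. ]
scene lid [626.4 -46.7  92. ]
scene lid [631.6 134.7  92. ]
scene lid [524.1 138.2  92. ]
```

Emit:
servo_tool(
  turn=[
    [0,0,0.11],
    [0,0,0.11],
    [0,0,0.12],
    [0,0,0],
    [0,0,0],
  ],
  dp=[
    [0.03,-0.052,0],
    [0.03,-0.052,0],
    [0.03,-0.052,0],
    [0.03,-0.052,0],
    [0.03,-0.052,0],
  ],
  fingers=[0,0,0,0,0],
)

```text
clock: 1.82
position: [372.2, 320.8, 230.7]
ee_rot: [1.0, -0.001, 0.001, -0.001]
contact_force: [1.2, -0.1, 0.7]
gripper_width: 0.2
```

Emit:
servo_tool(
  turn=[
    [0,0,0],
    [0,0,0],
    [0,0,0],
    [0,0,0],
    [0,0,0],
  ],
  dp=[
    [0.031,-0.052,0],
    [0.031,-0.052,0],
    [0.031,-0.052,0],
    [0.031,-0.052,-0.01],
    [0.031,-0.052,-0.01],
  ],
  fingers=[0,0,0,0,0],
)

```text
clock: 2.45
position: [531.2, 53.5, 213.8]
ee_rot: [1.0, 0.001, 0.005, -0.003]
contact_force: [1.3, 0.7, 0.3]
gripper_width: -0.1
```

Emit:
servo_tool(
  turn=[
    [0,0,0],
    [0,0,-0.015],
    [0,0,0],
    [0,0,0],
    [0,0,0],
  ],
  dp=[
    [0.02,-0.035,-0.03],
    [0.013,-0.035,-0.03],
    [0.01,-0.015,-0.03],
    [0,0,-0.01],
    [0,0,0],
  ],
  fingers=[0,0,0,0,0],
)

```text
clock: 3.08
position: [577.3, -38.4, 111.2]
ee_rot: [1.0, -0.01, 0.006, -0.003]
contact_force: [0.1, -0.1, 0.2]
gripper_width: -0.3
```

Emit:
servo_tool(
  turn=[
    [0,0,0],
    [0,0,0],
    [0,0,0],
    [0,0,0],
    [0,0,0],
  ],
  dp=[
    [-0.005,0.017,-0.005],
    [0,0,-0.006],
    [0,0,0],
    [0,0,0],
    [0,0,0],
  ],
  fingers=[0,0,0,0,0],
)

```text
clock: 3.7
position: [573.5, -17.2, 103.9]
ee_rot: [1.0, -0.008, 0.01, -0.003]
contact_force: [0.2, 0.4, -0.2]
gripper_width: 0.2
```

Run:
```python
from bench import *
import cv2,numpy as np
o=[]
g=get_image("scene")["img"][90:210,200:330,::-1];o.append(cv2.resize(g,(390,360),interpolation=2))
g=get_image("top")["img"][150:270,130:260,::-1];o.append(cv2.resize(g,(390,360),interpolation=2))
cv2.imwrite("pics/c.png",np.hstack(o));s=read_state();print(s["position"],s["contact_force"])
```

```text
[573.46089187 -17.32204574 103.80482591] [-0.25225156  0.20410425 -0.05750989]
```

View pics/c.png

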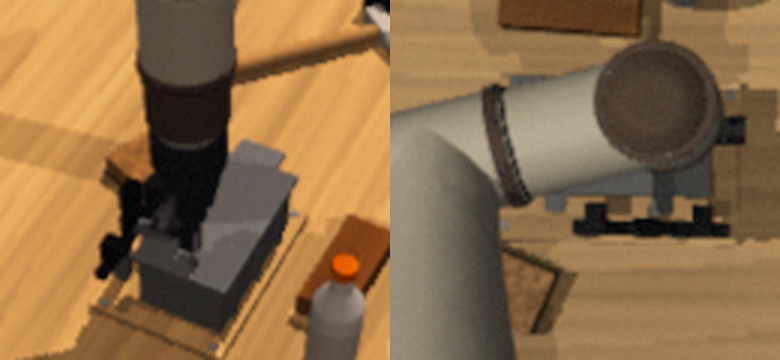

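The fingertips are above the lid's centre line near its plain end, and nothing is touching. Next I descend gently.

Emit:
servo_tool(
  turn=[
    [-0.006,0.02,0],
    [0,0,0],
    [0,0,0],
    [0,0,0],
    [0,0,0],
  ],
  dp=[
    [-0.001,-0.003,-0.004],
    [0,0,-0.003],
    [0,0,-0.002],
    [0,0,-0.002],
    [0,0,-0.001],
  ],
  fingers=[0,0,0,0,0],
)

```text
clock: 4.42
position: [572.7, -21.0, 91.8]
ee_rot: [1.0, -0.008, -0.001, 0.0]
contact_force: [-2.7, 1.2, 7.4]
gripper_width: -0.1
```

Contact at 7.4 N and 91.8 mm. I'll press on in small steps.

Emit:
servo_tool(
  turn=[
    [0,0,0],
    [0,0,0],
    [0,0,0],
    [0,0,0],
    [0,0,0],
  ],
  dp=[
    [0,0,-0.001],
    [0,0,-0.001],
    [0,0,-0.001],
    [0,0,-0.001],
    [0,0,-0.001],
  ],
  fingers=[0,0,0,0,0],
)

```text
clock: 5.05
position: [572.7, -20.9, 91.8]
ee_rot: [1.0, -0.007, -0.0, 0.001]
contact_force: [-2.3, 0.3, 4.8]
gripper_width: -0.0
```

Emit:
servo_tool(
  turn=[
    [0,0,0],
    [0,0,0],
    [0,0,0],
    [0,0,0],
    [0,0,0],
  ],
  dp=[
    [0,0,-0.0015],
    [0,0,-0.002],
    [0,0,-0.002],
    [0,0,-0.002],
    [0,0,-0.002],
  ],
  fingers=[0,0,0,0,0],
)

```text
clock: 5.68
position: [573.1, -20.4, 84.7]
ee_rot: [1.0, -0.007, 0.001, 0.001]
contact_force: [-0.4, -0.5, -0.2]
gripper_width: -0.1
```

Emit:
servo_tool(
  turn=[
    [0,0,0],
    [0,0,0],
    [0,0,0],
    [0,0,0],
    [0,0,0],
  ],
  dp=[
    [0,0,-0.001],
    [0,0,-0.0015],
    [0,0,-0.0015],
    [0,0,-0.0015],
    [0,0,-0.0015],
  ],
  fingers=[0,0,0,0,0],
)

```text
clock: 6.3
position: [573.1, -20.6, 82.4]
ee_rot: [1.0, -0.005, 0.001, 0.002]
contact_force: [-3.4, 0.5, 7.7]
gripper_width: 0.1
```

Emit:
servo_tool(
  turn=[
    [0,0,0],
    [0,0,0],
    [0,0,0],
    [0,0,0],
    [0,0,0],
  ],
  dp=[
    [0,0,-0.002],
    [0,0,-0.0025],
    [0,0,-0.003],
    [0,0,-0.003],
    [0,0,-0.003],
  ],
  fingers=[0,0,0,0,0],
)

```text
clock: 6.92
position: [573.2, -20.6, 82.3]
ee_rot: [1.0, -0.003, 0.002, 0.003]
contact_force: [-6.4, 1.3, 16.6]
gripper_width: 0.2
```

Emit:
servo_tool(
  turn=[
    [0,0,0],
    [0,0,0],
    [0,0,0],
    [0,0,0],
    [0,0,0],
  ],
  dp=[
    [0,0,-0.0037],
    [0,0,-0.0037],
    [0,0,-0.0037],
    [0,0,-0.0037],
    [0,0,-0.0037],
  ],
  fingers=[0,0,0,0,0],
)

```text
clock: 7.55
position: [573.2, -20.6, 82.2]
ee_rot: [1.0, 0.001, 0.005, 0.005]
contact_force: [-8.2, 2.2, 19.8]
gripper_width: 0.0
```

Emit:
servo_tool(
  turn=[
    [0,0,0],
    [0,0,0],
    [0,0,0],
    [0,0,0],
    [0,0,0],
  ],
  dp=[
    [0,0,-0.0038],
    [0,0,-0.0038],
    [0,0,-0.0038],
    [0,0,-0.0038],
    [0,0,-0.0038],
  ],
  fingers=[0,0,0,0,0],
)

```text
clock: 8.18
position: [573.3, -20.6, 82.2]
ee_rot: [1.0, 0.004, 0.007, 0.007]
contact_force: [-8.6, 2.2, 21.4]
gripper_width: 0.1
```

Plain end: it snapped, bottomed firmly at about 82.2 mm, and was held at about 20 N for over 1 s. Now the lip end.

Emit:
servo_tool(
  turn=[
    [0,0,0],
    [0.014,0.014,-0.02],
    [0,0,0],
    [0,0,0],
    [0,0,0],
  ],
  dp=[
    [0,0,0.02],
    [0,0.02,0.01],
    [0,0.06,0],
    [0,0.05,0],
    [0,0,0],
  ],
  fingers=[0,0,0,0,0],
)

```text
clock: 8.8
position: [573.7, 112.4, 114.6]
ee_rot: [1.0, -0.007, 0.002, -0.001]
contact_force: [-0.4, -0.1, 0.3]
gripper_width: -0.1
```

Emit:
servo_tool(
  turn=[
    [0,0,0],
    [0,0,0],
    [0,0,0],
    [0,0,0],
    [0,0,0],
  ],
  dp=[
    [0.001,0.007,-0.01],
    [0,0,-0.006],
    [0,0,-0.003],
    [0,0,-0.001],
    [0,0,-0.001],
  ],
  fingers=[0,0,0,0,0],
)

```text
clock: 9.43
position: [574.5, 117.0, 91.8]
ee_rot: [1.0, -0.009, 0.001, -0.0]
contact_force: [-2.7, 0.3, 5.5]
gripper_width: -0.0
```

Emit:
servo_tool(
  turn=[
    [0,0,0],
    [0,0,0],
    [0,0,0],
    [0,0,0],
    [0,0,0],
  ],
  dp=[
    [0,0,-0.0015],
    [0,0,-0.002],
    [0,0,-0.002],
    [0,0,-0.002],
    [0,0,-0.002],
  ],
  fingers=[0,0,0,0,0],
)

```text
clock: 10.05
position: [575.3, 117.5, 89.4]
ee_rot: [1.0, -0.009, 0.003, -0.002]
contact_force: [-2.0, 0.5, 5.4]
gripper_width: 0.1
```

Emit:
servo_tool(
  turn=[
    [0,0,0],
    [0,0,0],
    [0,0,0],
    [0,0,0],
    [0,0,0],
  ],
  dp=[
    [0,0,-0.002],
    [0,0,-0.002],
    [0,0,-0.0015],
    [0,0,-0.0015],
    [0,0,-0.0015],
  ],
  fingers=[0,0,0,0,0],
)

```text
clock: 10.68
position: [575.5, 118.1, 83.1]
ee_rot: [1.0, -0.009, 0.004, -0.003]
contact_force: [-4.2, 1.2, 10.3]
gripper_width: -0.0
```

Emit:
servo_tool(
  turn=[
    [0,0,0],
    [0,0,0],
    [0,0,0],
    [0,0,0],
    [0,0,0],
  ],
  dp=[
    [0,0,-0.002],
    [0,0,-0.0025],
    [0,0,-0.003],
    [0,0,-0.0033],
    [0,0,-0.0035],
  ],
  fingers=[0,0,0,0,0],
)

```text
clock: 11.3
position: [575.6, 118.2, 82.9]
ee_rot: [1.0, -0.006, 0.006, -0.001]
contact_force: [-9.1, 1.6, 21.5]
gripper_width: 0.4
```

Emit:
servo_tool(
  turn=[
    [0,0,0],
    [0,0,0],
    [0,0,0],
    [0,0,0],
    [0,0,0],
  ],
  dp=[
    [0,0,-0.0036],
    [0,0,-0.0037],
    [0,0,-0.0037],
    [0,0,-0.0037],
    [0,0,-0.0037],
  ],
  fingers=[0,0,0,0,0],
)

```text
clock: 11.92
position: [575.6, 118.2, 82.9]
ee_rot: [1.0, -0.003, 0.008, 0.0]
contact_force: [-9.3, 1.3, 21.5]
gripper_width: -0.2
```

Lip end: it snapped, is firm at 82.9 mm, and was held at about 21 N. Now the lock grip.

Emit:
servo_tool(
  turn=[
    [0,0,0],
    [0,0.016,-0.012],
    [0,0,0],
    [0,0,0],
    [0,0,0],
  ],
  dp=[
    [0,0,0.04],
    [0,0,0.05],
    [-0.03,-0.036,0.01],
    [-0.03,-0.036,0],
    [-0.03,-0.036,0],
  ],
  fingers=[0.05,0.05,0.05,0.05,0.05],
)

```text
clock: 12.55
position: [485.0, 8.4, 184.1]
ee_rot: [1.0, -0.008, 0.0, 0.001]
contact_force: [0.3, -0.6, -0.4]
gripper_width: 50.1
```

Emit:
servo_tool(
  turn=[
    [0,0,0],
    [0,0,0],
    [0,0,0],
    [0,0,0],
    [0,0,0],
  ],
  dp=[
    [0,0,0],
    [0,0,0],
    [0,0,0],
    [0,0,0],
    [0,0,0],
  ],
  fingers=[0.05,0.05,0.05,0.05,0.05],
)

```text
clock: 13.18
position: [484.7, 7.7, 183.1]
ee_rot: [1.0, -0.009, -0.0, 0.002]
contact_force: [-0.3, 0.2, 0.7]
gripper_width: 49.9
```

Run:
```python
from bench import *
import cv2,numpy as np
o=[]
g=get_image("scene");print(np.abs(g["world_from_camera"]).sum());g=g["img"][110:210,205:305,::-1];o.append(cv2.resize(g,(400,400),interpolation=2))
g=get_image("top")["img"][150:250,150:250,::-1];o.append(cv2.resize(g,(400,400),interpolation=2))
cv2.imwrite("pics/d.png",np.hstack(o))
```

```text
2679.4329972628357
```

View pics/d.png

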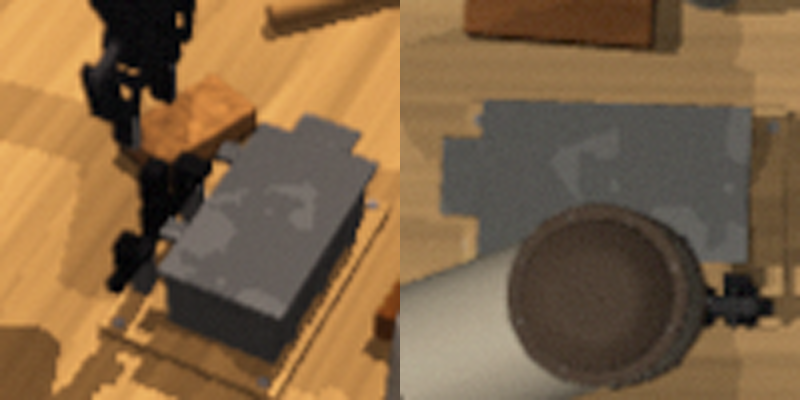

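The lid sits flat. The open fingers are above the grip, whose top is at about scene crop (155,165). I'll descend while watching the force.

Emit:
servo_tool(
  turn=[
    [0,0,0],
    [0,0,0],
    [0,0,0],
    [0,0,0],
    [0,0,0],
  ],
  dp=[
    [0.003,0.002,-0.015],
    [0,0,-0.015],
    [0,0,-0.008],
    [0,0,-0.004],
    [0,0,0],
  ],
  fingers=[0.05,0.05,0.05,0.05,0.05],
)

```text
clock: 13.9
position: [487.6, 10.0, 137.3]
ee_rot: [1.0, -0.009, -0.001, 0.002]
contact_force: [0.6, 0.5, -0.3]
gripper_width: 50.1
```

Run:
```python
from bench import *
from h import *
g=get_image("scene");c=g["img"][120:190,205:275,::-1];cv2.imwrite("pics/e.png",cv2.resize(c,(560,560),interpolation=2))
s=read_state();print(s["position"],s["contact_force"],(proj(g,s["position"])-[205,120])*8)
```

```text
[487.79140929  10.03770636 137.58031979] [0.08043182 0.79168393 0.10038896] [302.65266926 244.9849951 ]
```

View pics/e.png

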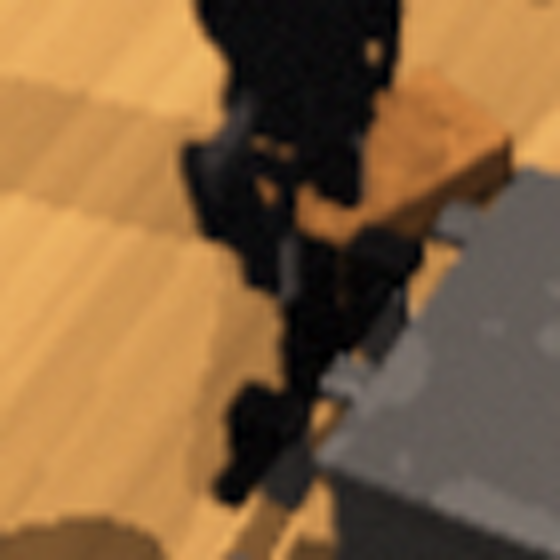

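Fingertips at (285,290) and (345,205) straddle the grip top at about (315,245), so I'll continue down.

Emit:
servo_tool(
  turn=[
    [0,0,0],
    [0,0,0],
    [0,0,0],
    [0,0,0],
    [0,0,0],
  ],
  dp=[
    [0,0,-0.005],
    [0,0,-0.005],
    [0,0,-0.005],
    [0,0,-0.005],
    [0,0,-0.004],
  ],
  fingers=[0.05,0.05,0.05,0.05,0.05],
)

```text
clock: 14.58
position: [488.5, 10.2, 113.1]
ee_rot: [1.0, -0.009, 0.0, 0.001]
contact_force: [-0.4, 0.0, 0.2]
gripper_width: 49.9
```

Emit:
servo_tool(
  turn=[
    [0,0,0],
    [0,0,0],
    [0,0,0],
    [0,0,0],
    [0,0,0],
  ],
  dp=[
    [0,0,-0.002],
    [0,0,0],
    [0,0,0],
    [0,0,0],
    [0,0,0],
  ],
  fingers=[0.05,0.04,0.03,0.02,0.015],
)

```text
clock: 15.2
position: [488.5, 10.3, 110.9]
ee_rot: [1.0, -0.009, 0.0, 0.001]
contact_force: [-0.1, -1.3, -1.4]
gripper_width: 22.9
```

Gripped at 23 mm. Now I slide it along +y.

Emit:
servo_tool(
  turn=[
    [0,0,0],
    [0,0,0],
    [0,0,0],
    [0,0,0],
    [0,0,0],
  ],
  dp=[
    [0,0.004,0],
    [0,0.005,0],
    [0,0.005,0],
    [0,0.005,0],
    [0,0.004,0],
  ],
  fingers=[0.01,0.01,0.01,0.01,0.01],
)

```text
clock: 15.82
position: [488.9, 33.8, 110.9]
ee_rot: [1.0, -0.009, 0.001, 0.002]
contact_force: [1.6, -2.7, -1.1]
gripper_width: 23.0
```

Emit:
servo_tool(
  turn=[
    [0,0,0],
    [0,0,0],
    [0,0,0],
    [0,0,0],
    [0,0,0],
  ],
  dp=[
    [0,0.004,0],
    [0,0.003,0],
    [0,0.003,0],
    [0,0.003,0],
    [0,0.003,0],
  ],
  fingers=[0.01,0.01,0.01,0.01,0.01],
)

```text
clock: 16.45
position: [489.1, 50.2, 110.9]
ee_rot: [1.0, -0.008, 0.001, 0.003]
contact_force: [4.9, -15.1, -3.5]
gripper_width: 23.0
```

Emit:
servo_tool(
  turn=[
    [0,0,0],
    [0,0,0],
    [0,0,0],
    [0,0,0],
    [0,0,0],
  ],
  dp=[
    [0,0.003,0],
    [0,0.003,0],
    [0,0.003,0],
    [0,0.001,0],
    [0,0,0],
  ],
  fingers=[0.01,0.01,0.01,0.01,0.01],
)

```text
clock: 17.08
position: [489.2, 49.9, 111.0]
ee_rot: [1.0, -0.01, -0.0, 0.01]
contact_force: [0.1, -1.8, -0.2]
gripper_width: 22.3
```

Emit:
servo_tool(
  turn=[
    [0,0,0],
    [0,0,0],
    [0,0,0],
    [0,0,0],
    [0,0,0],
  ],
  dp=[
    [0,0,0],
    [0,0,0],
    [0,0,0],
    [0,0,0],
    [0,0,0],
  ],
  fingers=[0.024,0.03,0.04,0.05,0.05],
)

```text
clock: 17.7
position: [488.7, 51.2, 111.1]
ee_rot: [1.0, -0.009, -0.001, 0.01]
contact_force: [0.4, -0.2, 0.2]
gripper_width: 50.3
```

Emit:
servo_tool(
  turn=[
    [0,0,0],
    [0,0,0],
    [0,0,0],
    [0,0,0],
    [0,0,0],
  ],
  dp=[
    [0,0,0.01],
    [0,0,0.02],
    [0,0,0.04],
    [0,0,0.04],
    [0,0,0.04],
  ],
  fingers=[0.05,0.05,0.05,0.05,0.05],
)

```text
clock: 18.32
position: [486.4, 50.4, 265.1]
ee_rot: [1.0, -0.009, -0.004, 0.011]
contact_force: [0.6, -0.2, -0.1]
gripper_width: 50.1
```

Emit:
servo_tool(
  turn=[
    [0,0,0],
    [0,0,0],
    [0,0,0],
    [0,0,0],
    [0,0,0],
  ],
  dp=[
    [-0.02,0.05,0],
    [-0.02,0.05,0],
    [-0.02,0.05,0],
    [-0.02,0.05,0],
    [-0.02,0.05,0],
  ],
  fingers=[0.05,0.05,0.05,0.05,0.05],
)

```text
clock: 18.95
position: [386.0, 304.8, 274.5]
ee_rot: [1.0, -0.013, 0.003, 0.006]
contact_force: [-0.3, 0.3, 0.3]
gripper_width: 49.8
```

Run:
```python
from bench import *
from h import *
o=[]
for n,(r,c) in(("scene",(110,205)),("top",(130,140))):
    g=get_image(n);o.append(cv2.resize(g["img"][r:r+120,c:c+120,::-1],(400,400),interpolation=2))
cv2.imwrite("pics/f.png",np.hstack(o))
```

```text
(no output)
```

View pics/f.png

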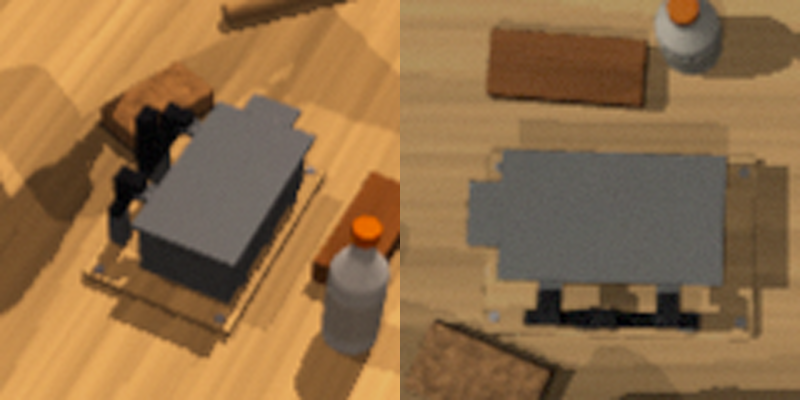

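The tabs cover both lugs and are centred on the lid (tab midpoint 610 px, lid midpoint 612 px). The glue bottle, offcut and sanding block have not moved, and the arm is clear.

```bash
python3 -c "
from bench import *
print(job_done())"
```

```text
the job is handed in; nothing more can be done
None
```

The case is shut and locked, and I handed the job in at about 19 s on the robot's clock.

- **Plain end (pressed first):** it snapped past its catch and stopped firm at about 82.2 mm. I then held about 20–21 N on it for over a second.
- **Lip end (pressed second):** it snapped and stopped firm at about 82.9 mm, then was held at about 21 N for roughly 0.7 s. The highest force I saw between moves was about 24 N in total, at both ends.
- **Lock bar:** I gripped it and slid it about 40 mm to a firm stop, where it pushed back with about 15 N. I then released it and backed the arm away.

**Last checks:** the final pictures show both tabs over the lugs, level with the lid's centre to within about 2 mm. The glue bottle, offcut and sanding block look unmoved. The screw jar was outside the last crops, and the arm never worked near it.

**Small disagreement:** the bar's travel measured roughly from the pictures comes to about 38 mm, against 40 mm from the arm. That is within picture accuracy. The arm also relaxed by about 0.3 mm before letting go of the grip, and I did not push the bar a second time to check.

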